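Present the bearing ball in its dish

ROBOT

A 7-joint arm with a two-finger parallel gripper is mounted at the origin on a cart in front of the work surface, level with it; the furniture and walls round the work are solid. World frame = base frame: x ahead of the robot, y to its left, z up, the work surface at z = 0. Lengths are in m, angles in rad, forces in N, time in s.
With the tool pointing down it reaches from about 0.35 to 0.9 m from the base axis. Payload 8.1 kg.
Tool frame: the origin (TCP) lies midway between the tips of the shut fingers; the grasp point (between the pads) lies behind it (arm.tcp_to_grasp is the z of the grasp point in the tool frame, in m); z points along the fingers, y is the line along which they close (so a half turn about z gives the same grasp; the last joint's range is limited). The gripper opens to 92 mm and grips with 3 to 60 N. Pads are 19 mm wide; open, the fingers measure 130 mm over their backs; the gripper's body (75 mm by 190 mm) begins 47 mm behind the grasp point.
Start: joints at [1.227, 0.434, 0.025, 1.573, -0.012, 1.134, -0.075], TCP at [0.149, -0.607, 0.227] pointing down, gripper open.
Joint ranges: [-2.62, 2.62], [-0.44, 2.09], [-1.27, 1.32], [0.08, 2.57], [-1.32, 4.46], [0.12, 2], [-2.74, 2.74]. Speed limits (rad/s): [2.22, 2.22, 3.01, 3.01, 3.14, 3.14, 3.14].

INTERFACE

Orientations are given as a rotation vector (axis times angle).
In Python, from cell import readout, vision, arm gives the robot as it stands.
- The arm moves only by the tool carry_out, never from a script. Its argument "increments" is one flat list of numbers, 6 for each row, row after row: the shift along the world's x, y, z in mm, then the turn, a rotation vector about the world's x, y, z in rad. In form: [tx, ty, tz, wx, wy, wz, tx, ty, tz, wx, wy, wz, ...]. A call has 1 to 20 rows; each row shifts and turns the commanded pose from where the row before left it; what a row does not reach is not made up. A row lasts 1/8 s, in which the tool goes at most 62.5 mm and 10.7 degrees, less where a joint would pass 70% of its speed; a pose out of reach is approached as far as the arm can. A call with a gripper value outside its range is refused whole. "grip" is the closure, from 0 (fully open) to 1 (shut), set as the call begins (left out, the last holds). The fingers move at their own pace and stop on an object; "newtons" is the grip in N (left out, the last holds). Time passes only in rows, so rows that do not move let the fingers close. It gives the time, the measured TCP pose, the force, the opening and the grip force at its end, in the units of the state.
- readout.observe(): the state, without advancing time (a new reading comes with each control period).
- vision.get_image(name): name is "scene" or "side" or "wrist"; returns the picture (400x640x3 uint8, red, green, blue); there is no depth.
- vision.calibration(name): a dict with "fov_y" (degrees; the focal length in pixels is half the picture's height over the tangent of half this angle, whatever the lens; pixels are square), "cx", "cy" (the principal point, pixels), "pose" (4x4, takes a point from camera to world coordinates). Camera axes: x right, y up, looking along -z (the intrinsics and any distortion apply to the point x, -y, -z); pixel columns grow to the right and rows downward; lengths in m; the calibration is good to about 2 mm. A picture is of the moment at which its call begins: read the wrist's pose just before it. calibration takes no time and is no camera call; for the wrist camera it gives the pose at the moment of the call.
- arm.sign_off(): hands the job in; it is judged then, once.
The state is a dict: "clock": time; "joints": joint angles; "dq": joint speeds; "joint_efforts": joint torques, N m; "position": TCP position; "ee_rot": TCP orientation; "force": force on the tool from outside, world axes, zero at the start; "ft_torque": the same for the moment, N m; "width": opening from 0.0 (shut) to 1.0 (fully open); "gripper_force": force on a finger pad.
Only numpy, scipy, OpenCV 4.12 (cv2) and the standard library are available. Lean on these libraries where they do the work, as an engineer would, in place of code of your own. Each camera call takes 0.05 s, during which the arm holds its last target. There are 200 camera calls.

TASK

Open the wooden case by levering up its hinged cover with the blade of the green screwdriver in the notch at the front, swing the cover fully up so that it stays open, and lay the screwdriver back down on the worktop. Then take the blue dish by its upright handle, lift it out level and turn it a quarter turn, either way, from how it lay in the case, keeping the loose steel ball in the middle, inside the white ring. Finish still holding the dish still and level in the air, at least 10 cm above the worktop; do not touch the ball and leave the pliers, tape measure and small wood offcut where they are.

Things in the scene. Friction and masses are not known exactly. Their poses are not given: they have to be found in the camera images.
- case: wooden case fixed to the worktop, 170 x 150 x 80 mm without its cover, walls 5 mm, inner floor 6 mm up. Origin: centre of its underside; x points from front (nearest the robot, yaw 0.05 to 0.5 rad) to back. Its front wall has a notch 70 mm wide in the middle of its top: sill 65 mm above the worktop, closed cover's underside 80 mm, so a 15 mm gap for a blade
- cover (a joint): angle of the cover's hinge in rad: 0 closed, 1.57 upright, at most 1.85. The hinge runs along the case's y axis at case x = 85 mm, z = 80 mm; the cover's front swings up and back. It is stiff (about 0.09 N m): the cover stays at any angle; lifting its lip takes about 1 N
- cover_lip (a point): middle of the front edge of the cover's underside, 177 mm from the hinge (the cover is a pale wooden board 176 x 150 x 6 mm that covers the case and overhangs its front by 7 mm)
- case_notch (a point): middle of the notch's sill, at the outer face of the case's front wall (case x = -85 mm, z = 65 mm)
- screwdriver_green: green-handled screwdriver, 169 mm long, 0.09 kg, lying on the worktop. Origin: at worktop height under the middle of its length; its -y axis points to the blade tip, +y to the handle's end. Handle 26 mm across, 25 mm high, from y = -2 to 84 mm; shaft 6 mm thick, off the worktop as it lies
- blade_tip (a point): tip of the screwdriver's blade, on its axis, 85 mm from the origin and about 10 mm above the worktop as it lies
- handle_mid (a point): middle of the screwdriver's handle (y = +40 mm, 12.5 mm above the worktop), a good place to grip, across the handle
- dish: blue dished plate, about 107 mm across, rim 22 mm high, 0.15 kg, hollow: the floor rises gently from the middle all round. Lies loose on the case's floor. Origin: centre of its underside; z up; its -x axis points to the handle, +x to a small pouring lip on the rim. In the case its x axis is parallel to the case's within 0.06 rad
- dish_grip (a point): grip point on the dish's handle: an upright fin 12 mm thick (along the dish's y), 26 mm long (along x), whose top is 56 mm above the dish's underside. This point is 64 mm from the dish's centre and 38 mm above its underside, 18 mm below the fin's top
- dish_middle (a point): middle of the dish's hollow floor, where the ball rests, 6 mm above its underside. A white ring of 25 mm radius is painted round it
- ball_center (a point): centre of the loose steel ball, 25 mm across, 0.064 kg, that lies in the dish; it rolls when the dish tips by more than about 5 degrees or is moved jerkily
- pliers_red: red-handled pliers lying on the worktop, 188 x 57 x 13 mm, a bystander
- tape_measure: yellow tape measure on the worktop, 91 x 39 x 66 mm, a bystander
- wood_offcut: small pine offcut on the worktop, 60 x 38 x 19 mm, a bystander

How it is judged:
By the outcome, as a careful person would: the job done as asked, in the order asked, and still so for the second after the job is handed in, while the arm keeps its last pose, push and grip.
It also fails if it takes over 72 s, if anything falls off the work surface, if the arm or the gripper's body presses on something with over 40 N, if the wrist force passes 120 N, or if a joint passes its speed limit or range.

## Working session

There is one attempt and no reset: what is moved stays moved. The work goes in short steps, Python scripts to look and compute and a tool call to move; the robot and the scene stay as the last step left them, time stands still between calls to the robot, and variables do not carry over. Pictures are saved under pics/ and viewed, at most 10 in all, crops included, and the job is handed in when it is done.

Besides the shell and the picture viewer there is one more tool, called as name(argument=value, ...) on one line, values as JSON. carry_out: Moves the arm, as the interface text tells. Its arguments: {"type":"object","properties":{"increments":{"type":"array","items":{"type":"number"}},"grip":{"type":"number"},"newtons":{"type":"number"}},"required":["increments"]}

```bash
mkdir -p pics; ls
python3 - <<'E'
from cell import readout, vision, arm
import cv2,numpy as np
s=readout.observe();print(s['position'],s['ee_rot'],s['width'],arm.tcp_to_grasp,s['clock'])
ims={}
for n in("scene","side","wrist"):
    c=vision.calibration(n);print(n,c)
    im=vision.get_image(n);cv2.imwrite(f'pics/{n}0.png',im[:,:,::-1])
E
```

```text
pics
[ 0.14888553 -0.60648425  0.22594344] [-3.11735890e+00 -3.77052547e-01  4.88880387e-04] 0.9982913574176409 -0.0188 0.0
scene {'fov_y': 52.7839938951157, 'cx': 311.44279082044494, 'cy': 197.26561210810712, 'pose': array([[-0.77623053,  0.26063748, -0.57405075, -0.00242404],
       [-0.630408  , -0.31047885,  0.71146935,  0.84985573],
       [ 0.00720496,  0.91415042,  0.40531112,  0.52521056],
       [ 0.        ,  0.        ,  0.        ,  1.        ]])}
side {'fov_y': 54.39227016141896, 'cx': 315.49622886026924, 'cy': 202.7115032181128, 'pose': array([[ 0.99621797,  0.0626892 , -0.06016499,  0.51700609],
       [-0.08664146,  0.66443481, -0.74230697, -0.69035555],
       [-0.00655892,  0.74471232,  0.66735338,  0.77612096],
       [ 0.        ,  0.        ,  0.        ,  1.        ]])}
wrist {'fov_y': 65.5685743395325, 'cx': 315.58456527153174, 'cy': 200.20099240229217, 'pose': array([[ 0.23923358,  0.93749443,  0.25272808,  0.21713828],
       [-0.97096117,  0.23133781,  0.06096911, -0.59098186],
       [-0.00130736, -0.25997501,  0.96561446,  0.38528817],
       [ 0.        ,  0.        ,  0.        ,  1.        ]])}
```

View pics/scene0.png

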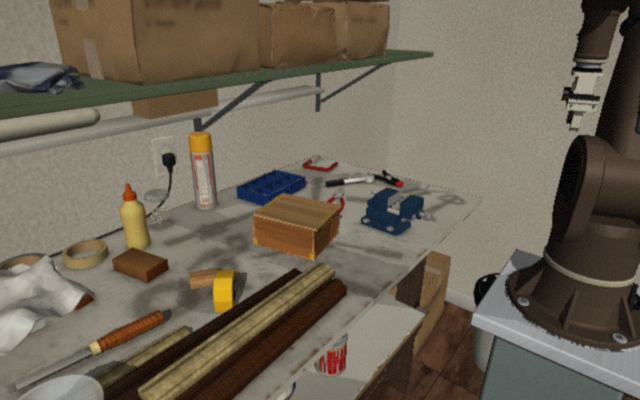

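View pics/side0.png

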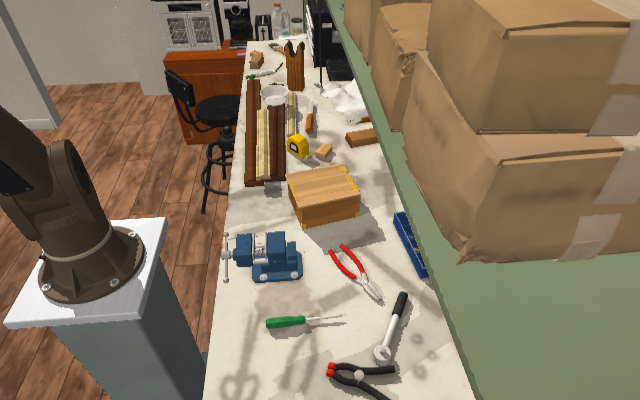

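Scene: the case sits in the middle of the bench under the vise's far side. Side view: case at (325,195), screwdriver at (305,321) with its blade to the right, vise (265,255), pliers (355,270), tape (298,146), offcut (324,150).

```bash
cat > h.py <<'E'
import numpy as np,cv2
from scipy.spatial.transform import Rotation as R
from cell import readout,vision,arm
def ray(c,u,v):
    f=200/np.tan(np.radians(c['fov_y']/2));P=c['pose']
    d=P[:3,:3]@np.array([(u-c['cx'])/f,-(v-c['cy'])/f,-1]);return P[:3,3],d/np.linalg.norm(d)
def onplane(c,u,v,z):
    o,d=ray(c,u,v);return o+d*(z-o[2])/d[2]
def proj(c,p):
    f=200/np.tan(np.radians(c['fov_y']/2));P=c['pose'];q=P[:3,:3].T@(np.array(p)-P[:3,3])
    return np.array([c['cx']-f*q[0]/q[2],c['cy']+f*q[1]/q[2]])
def tri(c1,p1,c2,p2):
    o1,d1=ray(c1,*p1);o2,d2=ray(c2,*p2)
    t=np.linalg.lstsq(np.c_[d1,-d2],o2-o1,rcond=None)[0]
    a,b=o1+t[0]*d1,o2+t[1]*d2;return (a+b)/2,np.linalg.norm(a-b)
E
python3 - <<'E'
from h import *
im=cv2.imread('pics/side0.png');sc=cv2.imread('pics/scene0.png')
a=cv2.resize(im[155:240,275:375],(400,340),interpolation=cv2.INTER_CUBIC)
b=cv2.resize(sc[185:270,240:350],(400,309),interpolation=cv2.INTER_CUBIC)
b=cv2.copyMakeBorder(b,0,31,0,0,cv2.BORDER_CONSTANT)
d=cv2.resize(im[300:345,250:360],(800,245)) 
cv2.imwrite('pics/c1.png',np.vstack([np.hstack([a,b]),d]))
c=vision.calibration('side')
hsv=cv2.cvtColor(im,cv2.COLOR_BGR2HSV)
m=cv2.inRange(hsv,(50,120,40),(80,255,255));m[:300]=0;m[340:]=0;m[:,:250]=0;m[:,360:]=0
ys,xs=np.nonzero(m);print(len(xs),xs.min(),xs.max(),ys.min(),ys.max())
r=cv2.minAreaRect(np.c_[xs,ys].astype(np.float32));print(r)
for p in [(xs.min(),ys[xs==xs.min()].mean()),(xs.max(),ys[xs==xs.max()].mean()),(xs.mean(),ys.mean())]: print(p,onplane(c,*p,0.0125))
E
```

```text
336 266 304 316 327
((285.054443359375, 321.5445861816406), (9.651860237121582, 38.60744094848633), 84.2894058227539)
(np.int64(266), np.float64(323.0)) [ 0.44385642 -0.22368403  0.0125    ]
(np.int64(304), np.float64(319.5)) [ 0.52723501 -0.22264045  0.0125    ]
(np.float64(284.11011904761904), np.float64(321.51190476190476)) [ 0.4834404  -0.22363067  0.0125    ]
```

View pics/c1.png

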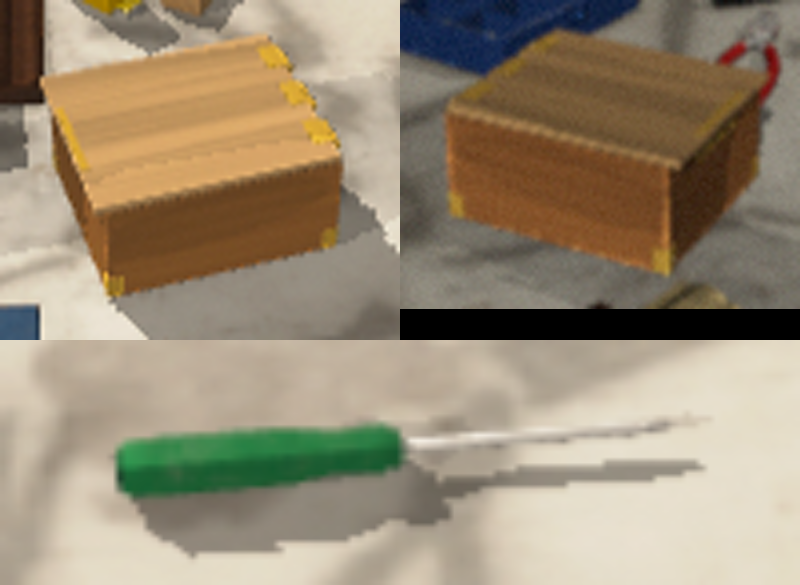

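The crop shows the case's four cover corners in both views, and the screwdriver with its tip at about side px (346,311).

Run:
```python
from h import *
s=vision.calibration('side');c=vision.calibration('scene')
S=dict(FL=(285.75,174.5),FR=(300,207.5),BR=(360.5,193.75),BL=(341.25,164.25))
C=dict(BL=(252.9,214.7),FL=(317,230.4),FR=(339,206.5),BR=(282.6,193.3))
for k in S: print(k,onplane(s,*S[k],.086).round(4),onplane(c,*C[k],.086).round(4),[np.round(x,4) for x in tri(s,S[k],c,C[k])])
loc=dict(FL=(-92,75),FR=(-92,-75),BR=(84,-75),BL=(84,75))
for nm,cc,D in(('side',s,S),('scene',c,C)):
    W=np.array([onplane(cc,*D[k],.086)[:2] for k in D]);L=np.array([loc[k] for k in D])/1e3
    w0,l0=W.mean(0),L.mean(0);H=(L-l0).T@(W-w0);th=np.arctan2(H[0,1]-H[1,0],H[0,0]+H[1,1])
    r=np.array([[np.cos(th),-np.sin(th)],[np.sin(th),np.cos(th)]]);o=w0-r@l0
    print(nm,'yaw',th,'origin',o,'resid',np.abs((L@r.T+o)-W).max(),'notch',r@[-.085,0]+o)
print('tip',onplane(s,346,311,.010))
# extra things: vise, pliers, shelf edge
for n,p,z in[('pl1',(330,250),.01),('pl2',(380,298),.01),('visetop',(300,240),.06),('vise_r',(302,270),.0),('wrench handle',(403,294),.01),('shelfedge',(400,200),.4)]: print(n,onplane(s,*p,z).round(3))
for n,p,z in[('tape',(298,158),0),('offcut',(324,155),.0)]: print(n,onplane(s,*p,z).round(3))
# shelf edge 3d: front end point in scene (435,53)
```

```text
FL [0.5041 0.2072 0.086 ] [0.4931 0.2147 0.086 ] [array([0.5014, 0.2087, 0.0825]), np.float64(0.0066)]
FR [0.5371 0.0624 0.086 ] [0.5288 0.0788 0.086 ] [array([0.5368, 0.0683, 0.0801]), np.float64(0.0012)]
BR [0.7044 0.1022 0.086 ] [0.6973 0.109  0.086 ] [array([0.7038, 0.1037, 0.0834]), np.float64(0.003)]
BL [0.6706 0.2414 0.086 ] [0.663  0.2525 0.086 ] [array([0.6709, 0.2462, 0.0817]), np.float64(0.0017)]
side yaw 0.22362295422846723 origin [0.60798877 0.15416944] resid 0.004547813495687614 notch [0.52510523 0.13531951]
scene yaw 0.2178900051227347 origin [0.5994384 0.1646059] resid 0.00729778446653194 notch [0.51644816 0.14623145]
tip [ 0.62276597 -0.20824916  0.01      ]
pl1 [ 0.608 -0.025  0.01 ]
pl2 [ 0.706 -0.181  0.01 ]
visetop [ 0.531 -0.029  0.06 ]
vise_r [ 0.531 -0.076  0.   ]
wrench handle [ 0.762 -0.175  0.01 ]
shelfedge [ 0.674 -0.278  0.4  ]
tape [0.547 0.407 0.   ]
offcut [0.638 0.417 0.   ]
```

carry_out(increments=[10,11,1,0,0,0,20,22,2,0,0,-0.01,24,26,2,0,0,-0.01,24,26,2,0,0,-0.01,24,26,2,0,0,-0.01,24,26,2,0,0,-0.01,24,26,2,0,0,-0.01,24,26,2,0,0,-0.01,24,26,2,0,0,-0.01,24,26,2,0,0,-0.01,24,26,2,0,0,-0.01,24,26,2,0,0,-0.01,24,26,1,0,0,-0.01,24,26,1,0,0,-0.01,20,22,0,0,0,0,10,16,0,0,0,0,0,0,0,0,0,0], grip=0)

```text
clock: 2.28
position: [0.4973, -0.2223, 0.2517]
ee_rot: [-3.136, -0.178, 0.0]
force: [0.0, -0.2, 0.6]
width: 0.998
gripper_force: 0.0
```

Run:
```python
from h import *
s=readout.observe();print(s['position'],s['ee_rot'],s['clock'])
w=vision.calibration('wrist');im=vision.get_image('wrist')[:,:,::-1].copy();cv2.imwrite('pics/w1.png',im)
hsv=cv2.cvtColor(im,cv2.COLOR_BGR2HSV)
m=cv2.inRange(hsv,(50,120,40),(80,255,255))
n,l,st,ce=cv2.connectedComponentsWithStats(m);i=1+st[1:,4].argmax();print(st[i])
ys,xs=np.nonzero(l==i);P=np.array([onplane(w,x,y,.0125)[:2] for x,y in zip(xs,ys)])
print(cv2.minAreaRect((P*1e3).astype(np.float32)),P.mean(0))
u,S,V=np.linalg.svd(P-P.mean(0),full_matrices=False);print(V[0])
c=vision.calibration('scene');sd=vision.calibration('side')
o,d=ray(sd,400,200);o2,d2=ray(sd,460,340);nn=np.cross(d,d2)
oo,dd=ray(c,435,53);t=nn@(o-oo)/(nn@dd);print('shelf corner',oo+t*dd)
```

```text
[ 0.49731919 -0.22229136  0.25167774] [-3.13608973e+00 -1.78367491e-01  2.54353304e-04] 2.275
[304 150  19  63 850]
((484.96942138671875, -221.7048797607422), (83.35189056396484, 21.78019905090332), 2.360135555267334) [ 0.48553503 -0.22158523]
[-0.9996508  -0.02642511]
shelf corner [ 0.69026775 -0.7889734   0.40278693]
```

View pics/w1.png

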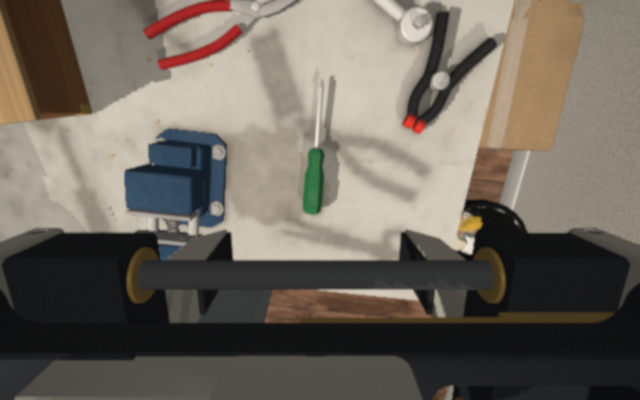

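Wrist view: handle at (313,181), blade tip near (321,70), vise at left, clear surroundings. Descending on the handle.

carry_out(increments=[-3,0,-20,0,0,-0.02,-4,1,-40,0,0,-0.02,-4,0,-45,0,0,-0.02,0,0,-45,0,0,-0.02,0,0,-45,0,0,0,0,0,-30,0,0,0,0,0,-15,0,0,0,0,0,-7,0,0,0,0,0,0,0,0,0])

```text
clock: 3.45
position: [0.4862, -0.2234, 0.0052]
ee_rot: [3.141, 0.048, 0.001]
force: [0.5, 0.3, -0.0]
width: 1.0
gripper_force: 0.0
```

carry_out(increments=[0,0,0,0,0,0,0,0,0,0,0,0,0,0,0,0,0,0,0,0,0,0,0,0,0,0,0,0,0,0,0,0,0,0,0,0,0,0,0,0,0,0,0,0,0,0,0,0], grip=1, newtons=50)

```text
clock: 4.45
position: [0.486, -0.2229, 0.0047]
ee_rot: [-3.141, -0.048, 0.0]
force: [0.1, 0.3, 0.0]
width: 0.25
gripper_force: 50.0
```

carry_out(increments=[0,0,10,0,0,0,0,0,25,0,0,0,0,0,35,0,0,0,0,10,40,0,0,0.01,-4,20,40,0,0,0.02,-5,28,35,0,0,0.02,-6,35,25,0,0,0.02,-7,40,20,0,0,0.02,-7,40,10,0,0,0.02,-7,40,5,0,0,0.02,-7,40,0,0,0,0.02,-6,35,0,0,0,0.02,-5,25,0,0,0,0.02,-2,14,0,0,0,0,0,6,0,0,0,0,0,0,0,0,0,0,0,0,0,0,0,0])

```text
clock: 6.58
position: [0.4302, 0.109, 0.2497]
ee_rot: [3.122, 0.344, -0.0]
force: [1.2, 0.1, -1.1]
width: 0.25
gripper_force: 50.0
```

Run:
```python
from h import *
s=readout.observe();print(s['position'],s['ee_rot'],s['clock'])
w=vision.calibration('wrist');print(w)
ims={n:vision.get_image(n)[:,:,::-1].copy() for n in('wrist','side','scene')}
for n in ims: cv2.imwrite(f'pics/{n}2.png',ims[n])
a=cv2.resize(ims['side'][110:210,240:380],(420,300),interpolation=cv2.INTER_CUBIC)
b=cv2.resize(ims['scene'][150:270,250:400],(375,300),interpolation=cv2.INTER_CUBIC)
w_=cv2.resize(ims['wrist'][:240],(795,298))
cv2.imwrite('pics/c2.png',np.vstack([np.hstack([a,b]),w_]))
```

```text
[0.43023758 0.10903218 0.24965768] [ 3.12233344e+00  3.43561035e-01 -3.86435457e-04] 6.575
{'fov_y': 65.5685743395325, 'cx': 315.58456527153174, 'cy': 200.20099240229217, 'pose': array([[ 2.18237677e-01,  9.42325801e-01,  2.53760520e-01,
         4.98780704e-01],
       [-9.75895530e-01,  2.10602472e-01,  5.72233637e-02,
         1.23408177e-01],
       [ 4.80459277e-04, -2.60132051e-01,  9.65572931e-01,
         4.08905744e-01],
       [ 0.00000000e+00,  0.00000000e+00,  0.00000000e+00,
         1.00000000e+00]])}
```

View pics/c2.png

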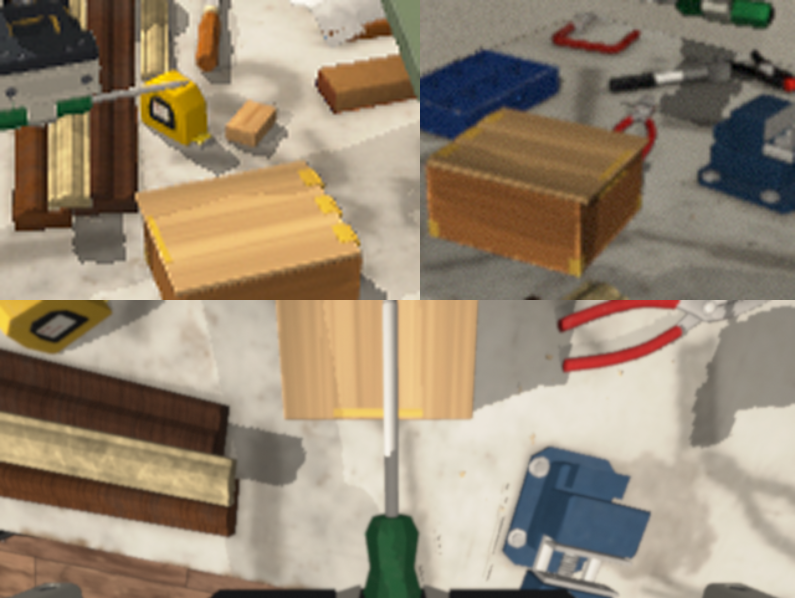

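Wrist crop: cover's front edge from px (229.5,95) to (382.5,95), blade along column ≈314; side: blade tip at about (302,138).

Run:
```python
from h import *
im=cv2.imread('pics/wrist2.png')
w=vision.calibration('wrist');sd=vision.calibration('side');sc=vision.calibration('scene')
# refine front edge: strongest vertical-gradient row in columns beside shaft
g=cv2.cvtColor(im,cv2.COLOR_BGR2LAB).astype(float)
for x in(240,255,345,365): 
    d=np.abs(np.diff(cv2.GaussianBlur(g,(5,5),0)[75:115,x],axis=0)).sum(1);print(x,75+d.argmax())
for y in(20,50,80):
    d=np.abs(np.diff(cv2.GaussianBlur(g,(5,5),0)[y,205:410],axis=0)).sum(1);l=205+d[:50].argmax();r=205+150+d[150:].argmax();print(y,l,r,onplane(w,l,y,.086).round(4),onplane(w,r,y,.086).round(4))
A=onplane(w,229.5,94.5,.083);B=onplane(w,382.5,94.5,.083);print('A B',A,B,np.linalg.norm(A-B),'yaw',np.arctan2(-(B-A)[0]*-1,-(B-A)[1]))
m=(A+B)/2;print('mid',m)
for z in(.25,.258,.266):print('tip side',onplane(sd,301.7,137.7,z))
for p in((314,221),(314.8,2)):print(onplane(w,*p,.258))
hsv=cv2.cvtColor(cv2.imread('pics/scene2.png'),cv2.COLOR_BGR2HSV)
print(proj(sc,onplane(sd,301.7,137.7,.258)),proj(sd,(.552,.137,.258)))
```

```text
240 110
255 96
345 96
365 95
20 223 382 [0.5646 0.2268 0.086 ] [0.597  0.0823 0.086 ]
50 225 381 [0.5396 0.2213 0.086 ] [0.5721 0.0762 0.086 ]
80 227 379 [0.5134 0.2155 0.086 ] [0.5458 0.0708 0.086 ]
A B [0.50067487 0.21192332 0.083     ] [0.53398416 0.06326375 0.083     ] 0.1523455884124907 yaw 0.2204236006809285
mid [0.51732952 0.13759354 0.083     ]
tip side [0.55124928 0.13979213 0.25      ]
tip side [0.55072859 0.12716921 0.258     ]
tip side [0.5502079  0.11454629 0.266     ]
[0.44807419 0.11318845 0.258     ]
[0.54498958 0.13441469 0.258     ]
[321.85658258 143.97910052] [301.97358829 135.52334599]
```

carry_out(increments=[-10,-1,-5,0,0,0,-20,-1,-20,0,0,0,-15,-1,-30,0,0,0,-5,-1,-38,0,0,0,0,0,-38,0,0,0,0,0,-28,0,0,0,0,0,-16,0,0,0,0,0,-8,0,0,0,0,0,0,0,0,0,0,0,0,0,0,0])

```text
clock: 7.98
position: [0.3803, 0.1061, 0.0673]
ee_rot: [-3.122, -0.346, -0.002]
force: [0.4, 0.5, -0.7]
width: 0.25
gripper_force: 50.0
```

Run:
```python
from h import *
s=readout.observe();print(s['position'],s['ee_rot'],s['clock'],s['force'])
ims={n:vision.get_image(n)[:,:,::-1].copy() for n in('side','scene')}
for n in ims: cv2.imwrite(f'pics/{n}3.png',ims[n])
a=cv2.resize(ims['side'][140:240,225:345],(396,330),interpolation=cv2.INTER_CUBIC)
b=cv2.resize(ims['scene'][160:270,260:392],(396,330),interpolation=cv2.INTER_CUBIC)
cv2.imwrite('pics/c3.png',np.hstack([a,b]))
# expected tip
p=np.array(s['position'])+[.121,.027,.0053]
for n in('side','scene'):print(n,proj(vision.calibration(n),p))
```

```text
[0.38034108 0.10614227 0.06731211] [-3.12238402e+00 -3.45869213e-01 -1.56298044e-03] 7.975 [ 0.35631049  0.45166606 -0.68131183]
side [285.81687248 194.68548608]
scene [335.03858234 221.84403646]
```

View pics/c3.png

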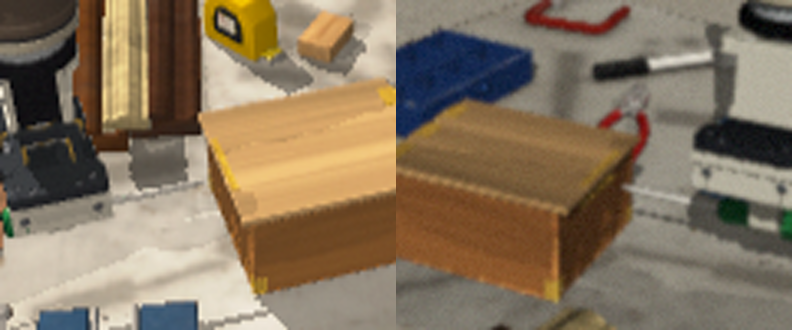

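Tip seen at side (285.6,195.8) and scene (337,222.7), within 1–2 px of the prediction, ahead of the notch. Inserting.

carry_out(increments=[4,1,1,0,0,0,8,2,0,0,0,0,10,2,0,0,0,0,10,2,0,0,0,0,8,2,0,0,0,0,6,1,0,0,0,0,0,0,0,0,0,0])

```text
clock: 8.95
position: [0.4264, 0.1161, 0.0677]
ee_rot: [-3.122, -0.346, -0.0]
force: [-0.1, 0.5, -0.5]
width: 0.25
gripper_force: 50.0
```

carry_out(increments=[0,0,2,0,0,0,0,0,3,0,0,0,0,0,4,0,0,0,0,0,5,0,0,0,0,0,5,0,0,0,0,0,5,0,0,0,0,0,5,0,0,0,0,0,5,0,0,0,0,0,0,0,0,0])

```text
clock: 10.07
position: [0.4262, 0.116, 0.1021]
ee_rot: [3.122, 0.346, 0.001]
force: [1.5, -0.2, -1.9]
width: 0.254
gripper_force: 50.0
```

carry_out(increments=[4,1,15,0,0,0,5,1,14,0,0,0,6.5,1.5,13.5,0,0,0,7.5,1.5,13,0,0,0,9,2,12,0,0,0,10,2,11,0,0,0,11,2.5,10,0,0,0,12,2.5,9,0,0,0,0,0,0,0,0,0])

```text
clock: 11.2
position: [0.4925, 0.1304, 0.1999]
ee_rot: [-3.122, -0.345, -0.003]
force: [-0.7, -0.3, -0.5]
width: 0.249
gripper_force: 50.0
```

Run:
```python
from h import *
s=readout.observe();print(s['position'],s['ee_rot'],s['clock'],s['force'])
ims={n:vision.get_image(n)[:,:,::-1].copy() for n in('side','scene')}
for n in ims: cv2.imwrite(f'pics/{n}4.png',ims[n])
a=cv2.resize(ims['side'][110:230,255:399],(396,330),interpolation=cv2.INTER_CUBIC)
b=cv2.resize(ims['scene'][130:270,240:408],(396,330),interpolation=cv2.INTER_CUBIC)
cv2.imwrite('pics/c4.png',np.hstack([a,b]))
```

```text
[0.49247197 0.13041898 0.19986963] [-3.12196690e+00 -3.45494052e-01 -2.75355970e-03] 11.2 [-0.71417288 -0.299951   -0.51881825]
```

View pics/c4.png

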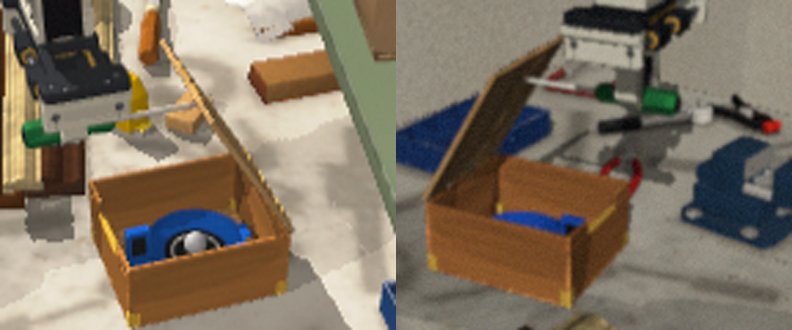

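Cover is at about 1 rad with the tip against its underside; the dish with ball is visible. Continuing the arc.

carry_out(increments=[12.5,3,7.5,0,0,0,13.5,3,6,0,0,0,14,3,4.5,0,0,0,14,3,3.5,0,0,0,14.5,3,2,0,0,0,14.5,3,0,0,0,0,14.5,3,-1,0,0,0,5,1,-1,0,0,0,0,0,0,0,0,0])

```text
clock: 12.42
position: [0.5937, 0.152, 0.2204]
ee_rot: [3.122, 0.346, -0.001]
force: [-0.1, -0.7, -0.4]
width: 0.25
gripper_force: 50.0
```

Run:
```python
from h import *
s=readout.observe();print(s['position'],s['ee_rot'],s['clock'],s['force'])
ims={n:vision.get_image(n)[:,:,::-1].copy() for n in('side','scene')}
for n in ims: cv2.imwrite(f'pics/{n}5.png',ims[n])
a=cv2.resize(ims['side'][110:230,255:399],(396,330),interpolation=cv2.INTER_CUBIC)
b=cv2.resize(ims['scene'][130:270,240:408],(396,330),interpolation=cv2.INTER_CUBIC)
cv2.imwrite('pics/c5.png',np.hstack([a,b]))
```

```text
[0.59365621 0.15200155 0.22037078] [ 3.12242483e+00  3.45884353e-01 -5.89374042e-04] 12.425 [-0.1063428  -0.74010399 -0.38389417]
```

View pics/c5.png

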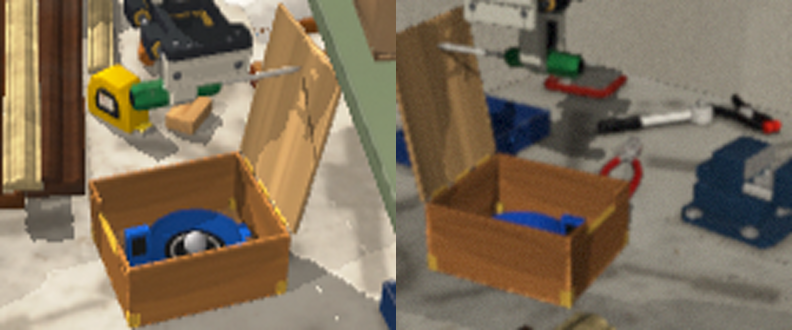

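Cover stands past upright, ball still central. Retracting and laying the screwdriver back.

carry_out(increments=[-10,-2,0,0,0,0,-30,-6,0,0,0,0,-30,-6,0,0,0,0,-28,-7,0,0,0,0,-5,-15,0,0,0,-0.01,-5,-30,0,0,0,-0.02,0,-40,0,0,0,-0.02,0,-45,0,0,0,-0.02,0,-45,0,0,0,-0.02,0,-45,0,0,0,-0.02,0,-45,0,0,0,-0.02,0,-40,-10,0,0,-0.02,0,-30,-20,0,0,-0.02,0,-15,-30,0,0,-0.02,0,-4,-35,0,0,0,0,0,-40,0,0,0,0,0,-35,0,0,0,0,0,-20,0,0,0,0,0,-12,0,0,0,0,0,-6,0,0,0])

```text
clock: 15.02
position: [0.4855, -0.2234, 0.0126]
ee_rot: [3.141, 0.048, 0.0]
force: [-0.5, 0.0, -0.9]
width: 0.247
gripper_force: 50.0
```

carry_out(increments=[0,0,-2,0,0,0,0,0,-2,0,0,0,0,0,-2,0,0,0,0,0,0,0,0,0])

```text
clock: 15.52
position: [0.4856, -0.223, 0.0069]
ee_rot: [3.141, 0.048, 0.0]
force: [0.7, -0.0, -0.4]
width: 0.25
gripper_force: 50.0
```

carry_out(increments=[0,0,-1.5,0,0,0,0,0,0,0,0,0])

```text
clock: 15.78
position: [0.4855, -0.223, 0.0052]
ee_rot: [3.141, 0.048, -0.0]
force: [-0.2, -0.5, -1.4]
width: 0.25
gripper_force: 50.0
```

carry_out(increments=[0,0,0,0,0,0,0,0,0,0,0,0,0,0,0,0,0,0,0,0,0,0,0,0,0,0,0,0,0,0,0,0,0,0,0,0], grip=0)

```text
clock: 16.52
position: [0.4855, -0.223, 0.0053]
ee_rot: [3.141, 0.048, 0.0]
force: [-0.2, 0.3, 0.9]
width: 0.853
gripper_force: 0.0
```

carry_out(increments=[0,0,10,0,0,0,0,0,30,0,0,0,0,0,45,0,0,0,0,0,50,0,0,0,0,15,50,0,0,0.01,0,30,35,0,0,0.02,0,40,20,0,0,0.02,0,45,5,0,0,0.02,0,45,0,0,0,0.02,0,45,0,0,0,0.02,5,45,0,0,0,0.02,10,40,0,0,0,0.02,10,30,0,0,0,0.02,10,15,0,0,0,0.02,5,10,0,0,0,0,0,0,0,0,0,0,0,0,0,0,0,0], grip=0.5)

```text
clock: 18.65
position: [0.5254, 0.1357, 0.2502]
ee_rot: [3.122, 0.343, -0.001]
force: [-0.6, -0.9, 0.0]
width: 0.501
gripper_force: 0.0
```

Run:
```python
from h import *
s=readout.observe();print(s['position'],s['ee_rot'],s['clock'],s['force'],s['joints'],s['width'])
W=vision.calibration('wrist')
ims={n:vision.get_image(n)[:,:,::-1].copy() for n in('wrist','side')}
for n in ims: cv2.imwrite(f'pics/{n}6.png',ims[n])
print(W['pose'].tolist())
a=cv2.resize(ims['side'][110:360,225:425],(240,300))
b=cv2.resize(ims['wrist'][0:300,100:560],(560,300))
a=ims['side'][140:220,280:380];a=cv2.resize(a,(375,300),interpolation=cv2.INTER_CUBIC)
b=cv2.resize(ims['side'][220:360,230:420],(407,300))
cv2.imwrite('pics/c6.png',np.vstack([np.hstack([a,b]),cv2.resize(ims['wrist'][:240],(782,293))]))
```

```text
[0.52538979 0.1357452  0.25016734] [ 3.12202016e+00  3.43474710e-01 -6.62030584e-04] 18.65 [-0.60586707 -0.92893547  0.0417414 ] [-0.02475882  0.31940755 -0.42567298  1.71337483  0.14379661  1.1402302
 -1.84333619] 0.5013473591055287
[[0.2182248367606408, 0.9422919207734298, 0.253897334893277, 0.5939740940898607], [-0.9758982041845861, 0.2105006688272105, 0.05755139870232228, 0.15017626633362668], [0.000784659217927659, -0.2603370977567627, 0.9655174673932598, 0.40940107361997086], [0.0, 0.0, 0.0, 1.0]]
```

View pics/c6.png

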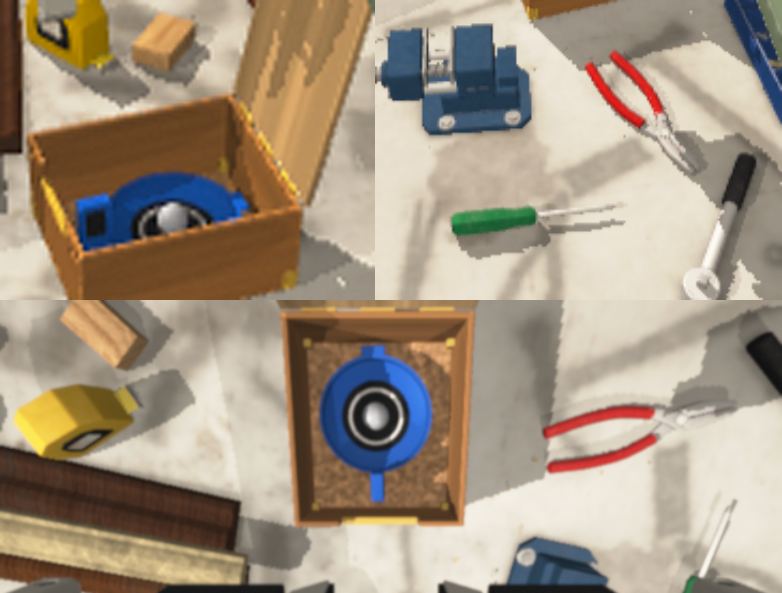

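Cover open, dish handle at wrist px ≈(308,153), dish centre ≈(308,93), ball inside ring; screwdriver lies on the worktop, bystanders unmoved.

Run:
```python
from h import *
w=vision.calibration('wrist');im=cv2.imread('pics/wrist6.png')
hsv=cv2.cvtColor(im,cv2.COLOR_BGR2HSV);m=cv2.inRange(hsv,(100,120,50),(125,255,255));m[:,:245]=0;m[:,385:]=0;m[180:]=0
ys,xs=np.nonzero(m);print(xs.min(),xs.max(),ys.min(),ys.max())
for y in range(128,172,3):
    x=xs[ys==y];print(y,(x.min(),x.max()) if len(x) else None)
k=ys>143;f=np.c_[xs[k],ys[k]];print(cv2.minAreaRect(f.astype(np.float32)))
P=np.array([onplane(w,x,y,.062) for x,y in [(f[:,0].mean(),f[:,1].min()),(f[:,0].mean(),f[:,1].max())]]);print(P)
# rim circle: rows of dish body widest
b=(ys<140)&(ys>50);c,r=cv2.minEnclosingCircle(np.c_[xs[(ys<135)&(ys>55)],ys[(ys<135)&(ys>55)]].astype(np.float32));print(c,r,onplane(w,*c,.028))
s=readout.observe();t=np.array(s['position']);u=np.array([.976,.2175,0]);n=np.array([-.2175,.976,0])
for q in(P[0],P[1],onplane(w,*c,.028)): print((q-t)@u,(q-t)@n)
```

```text
262 352 37 164
128 (np.int64(277), np.int64(337))
131 (np.int64(281), np.int64(333))
134 (np.int64(286), np.int64(329))
137 (np.int64(292), np.int64(323))
140 (np.int64(302), np.int64(313))
143 (np.int64(303), np.int64(313))
146 (np.int64(303), np.int64(313))
149 (np.int64(304), np.int64(313))
152 (np.int64(304), np.int64(313))
155 (np.int64(304), np.int64(313))
158 (np.int64(304), np.int64(313))
161 (np.int64(304), np.int64(313))
164 (np.int64(306), np.int64(312))
167 None
170 None
((308.0, 154.0), (20.0, 10.0), 90.0)
[[0.56369229 0.15145146 0.062     ]
 [0.54200529 0.14673612 0.062     ]]
(307.0556640625, 92.74089813232422) 46.84160232543945 [0.61796039 0.16561444 0.028     ]
0.04075286970174906 0.006856732686141573
0.018560771000375065 0.006971478574370495
0.0967989767043101 0.008876490828790832
```

carry_out(increments=[10,5,-10,0,0,0.01,12,5,-25,0,0,0.005,8,4,-35,0,0,0,0,0,-40,0,0,0,0,0,-40,0,0,0,0,0,-30,0,0,0,0,0,-20,0,0,0,0,0,-12,0,0,0,0,0,-7,0,0,0,0,0,0,0,0,0])

```text
clock: 20.0
position: [0.5556, 0.1511, 0.0312]
ee_rot: [3.12, 0.369, -0.0]
force: [-0.4, 0.4, 0.3]
width: 0.501
gripper_force: 0.0
```

Run:
```python
from h import *
s=readout.observe();print(s['position'],s['ee_rot'],s['clock'],s['force'],s['width'])
im=vision.get_image('wrist')[:,:,::-1].copy();sd=vision.get_image('side')[:,:,::-1]
cv2.imwrite('pics/w7.png',np.hstack([im[40:400,140:500],cv2.resize(sd[110:230,270:390],(360,360),interpolation=cv2.INTER_CUBIC)]))
```

```text
[0.55563053 0.15108041 0.03116661] [ 3.11977499e+00  3.69463355e-01 -6.77824681e-05] 20.0 [-0.3602415   0.35588608  0.33909229] 0.5014629048272935
```

View pics/w7.png

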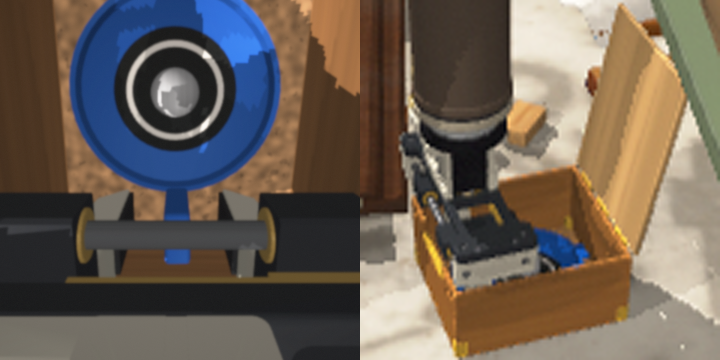

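Fin sits centred between the open fingers (px 176 vs 180 in the crop), ball inside the ring. Closing.

carry_out(increments=[0,0,0,0,0,0,0,0,0,0,0,0,0,0,0,0,0,0,0,0,0,0,0,0,0,0,0,0,0,0,0,0,0,0,0,0,0,0,0,0,0,0,0,0,0,0,0,0], grip=1, newtons=10)

```text
clock: 21.1
position: [0.5556, 0.1511, 0.0313]
ee_rot: [3.12, 0.369, 0.0]
force: [-0.7, -0.9, 1.9]
width: 0.131
gripper_force: 10.0
```

carry_out(increments=[0,0,0,0,0,0,0,0,0,0,0,0,0,0,0,0,0,0,0,0,0,0,0,0], grip=1, newtons=60)

```text
clock: 21.6
position: [0.5556, 0.1511, 0.0313]
ee_rot: [3.12, 0.369, 0.0]
force: [-1.2, 0.9, 3.2]
width: 0.129
gripper_force: 60.0
```

carry_out(increments=[0,0,0.5,0,0,0,0,0,1,0,0,0,0,0,1.5,0,0,0,0,0,2,0,0,0,0,0,2,0,0,0,0,0,2,0,0,0,0,0,2,0,0,0,0,0,2,0,0,0,0,0,1,0,0,0,0,0,0.5,0,0,0,0,0,0,0,0,0,0,0,0,0,0,0])

```text
clock: 23.1
position: [0.5555, 0.151, 0.0457]
ee_rot: [3.12, 0.369, -0.0]
force: [-0.3, -0.3, -2.4]
width: 0.126
gripper_force: 60.0
```

```bash
cat > ball.py <<'E'
from h import *
s=readout.observe();print(np.round(s['position'],4),np.round(s['ee_rot'],4),s['clock'],np.round(s['force'],2),np.round(s['ft_torque'],3),s['width'],s['joints'][6])
im=vision.get_image('wrist')[:,:,::-1].copy();cv2.imwrite('pics/wl_%d.png'%(s['clock']*100),im)
hsv=cv2.cvtColor(im,cv2.COLOR_BGR2HSV)
b=cv2.inRange(hsv,(100,120,30),(125,255,255));n,l,st,_=cv2.connectedComponentsWithStats(b);i=1+st[1:,4].argmax()
hull=cv2.convexHull(cv2.findContours((l==i).astype(np.uint8),0,1)[0][0]);H=np.zeros(b.shape,np.uint8);cv2.fillPoly(H,[hull],1)
m=((hsv[:,:,1]<70)&(H>0)&(hsv[:,:,2]>75)).astype(np.uint8);m[225:]=0
n,l,st,ce=cv2.connectedComponentsWithStats(m)
for k in range(1,n):
    if st[k,4]>40: print('bright',st[k],ce[k].round(1))
print('blue',st is not None,cv2.boundingRect(hull))
E
python3 ball.py
```

```text
[0.5555 0.151  0.0457] [ 3.1197e+00  3.6940e-01 -2.0000e-04] 23.1 [-0.31 -0.3  -2.43] [-0.028  0.152 -0.091] 0.12566313251136704 -1.9613246045879091
bright [256   4  36  31  57] [277.4  21. ]
bright [339   6  35  27  55] [353.   20.9]
bright [ 266   79   99  102 2379] [316.9 128.6]
bright [ 291  108   49   50 1888] [314.4 131.9]
blue True (211, 0, 209, 261)
```

carry_out(increments=[0,0,2,0,0,0,0,0,4,0,0,0,0,0,6,0,0,0,0,0,8,0,0,0,0,0,10,0,0,0,0,0,10,0,0,0,0,0,10,0,0,0,0,0,10,0,0,0,0,0,10,0,0,0,0,0,10,0,0,0,0,0,10,0,0,0,0,0,10,0,0,0,0,0,10,0,0,0,0,0,10,0,0,0,0,0,8,0,0,0,0,0,6,0,0,0,0,0,4,0,0,0,0,0,2,0,0,0])

```text
clock: 25.4
position: [0.5555, 0.151, 0.1858]
ee_rot: [3.12, 0.369, -0.0]
force: [0.7, 0.4, -2.6]
width: 0.127
gripper_force: 60.0
```

carry_out(increments=[-1,0,0,0,0,0,-2,0,0,0,0,0,-3,-1,0,0,0,0,-4,-1,0,0,0,0,-5,-1,0,0,0,0,-6,-1,0,0,0,0,-7,-2,0,0,0,0,-7,-2,0,0,0,0,-7,-2,0,0,0,0,-7,-2,0,0,0,0,-7,-2,0,0,0,0,-7,-2,0,0,0,0,-6,-1,0,0,0,0,-5,-1,0,0,0,0,-4,-1,0,0,0,0,-3,-1,0,0,0,0,-2,0,0,0,0,0,-1,0,0,0,0,0,0,0,0,0,0,0])

```text
clock: 27.78
position: [0.4715, 0.1311, 0.1857]
ee_rot: [3.12, 0.369, 0.0]
force: [0.2, -0.1, -2.9]
width: 0.124
gripper_force: 60.0
```

```bash
python3 ball.py
python3 - <<'E'
import numpy as np
# TCP arc: rotate -pi/2 about dish centre, 0.065 ahead along heading
h=.236; th=np.concatenate([[0],np.cumsum([-.01,-.02,-.03,-.04,-.05]+[-.06]*21+[-.05,-.04,-.03,-.02,-.01])]);print(th[-1])
p=-64*np.c_[np.cos(h+th),np.sin(h+th)];d=np.diff(p,axis=0);cum=p-p[0]
r=np.diff(np.round(cum*2)/2,axis=0);print(len(d));print([(x,y,round(a,2)) for (x,y),a in zip(r.tolist(),np.diff(th))],cum[-1])
E
```

```text
[0.4715 0.1311 0.1857] [3.1198 0.3695 0.    ] 27.775 [ 0.18 -0.1  -2.88] [-0.01   0.072  0.004] 0.12397041702457041 -1.8738048797966724
bright [249   7  43  32  64] [273.2  23.5]
bright [338  12  34  20  46] [353.5  22.3]
bright [ 266   79   99  102 2525] [314.6 128.6]
bright [ 291  108   49   50 1885] [314.4 131.9]
bright [353 209  26  16  78] [364.5 219.5]
bright [255 212  23  13  65] [266.4 220.4]
blue True (211, 0, 209, 261)
-1.560000000000001
31
[(-0.0, 0.5, np.float64(-0.01)), (-0.5, 1.5, np.float64(-0.02)), (-0.5, 2.0, np.float64(-0.03)), (0.0, 2.5, np.float64(-0.04)), (-0.5, 3.0, np.float64(-0.05)), (-0.5, 4.0, np.float64(-0.06)), (0.5, 3.5, np.float64(-0.06)), (0.0, 4.0, np.float64(-0.06)), (0.5, 4.0, np.float64(-0.06)), (0.5, 3.5, np.float64(-0.06)), (1.0, 4.0, np.float64(-0.06)), (1.5, 3.5, np.float64(-0.06)), (1.0, 3.5, np.float64(-0.06)), (1.5, 3.5, np.float64(-0.06)), (2.0, 3.5, np.float64(-0.06)), (2.0, 3.0, np.float64(-0.06)), (2.0, 3.5, np.float64(-0.06)), (2.5, 3.0, np.float64(-0.06)), (2.5, 3.0, np.float64(-0.06)), (3.0, 2.5, np.float64(-0.06)), (2.5, 2.5, np.float64(-0.06)), (3.0, 2.5, np.float64(-0.06)), (3.5, 2.0, np.float64(-0.06)), (3.0, 2.0, np.float64(-0.06)), (3.5, 2.0, np.float64(-0.06)), (3.5, 1.5, np.float64(-0.06)), (3.0, 1.0, np.float64(-0.05)), (2.5, 1.0, np.float64(-0.04)), (1.5, 0.5, np.float64(-0.03)), (1.5, 0.5, np.float64(-0.02)), (0.5, 0.0, np.float64(-0.01))] [46.59087334 77.0249877 ]
```

carry_out(increments=[0,0.5,0,0,0,-0.01,-0.5,1.5,0,0,0,-0.02,-0.5,2,0,0,0,-0.03,0,2.5,0,0,0,-0.04,-0.5,3,0,0,0,-0.05,-0.5,4,0,0,0,-0.06,0.5,3.5,0,0,0,-0.06,0,3,0,0,0,-0.05,0.5,2.5,0,0,0,-0.04,0.5,2,0,0,0,-0.03,0,1,0,0,0,-0.02,0,0.5,0,0,0,-0.01,0,0,0,0,0,0])

```text
clock: 29.45
position: [0.471, 0.157, 0.1857]
ee_rot: [3.128, -0.289, 0.0]
force: [-0.2, 0.4, -2.3]
width: 0.126
gripper_force: 60.0
```

```bash
python3 ball.py; python3 -c "
from h import *;print(np.round(readout.observe()['joints'],2))"
python3 - <<'E'
import numpy as np
h=.236-.42; th=np.concatenate([[0],np.cumsum([-.01,-.02,-.03,-.04,-.05]+[-.06]*14+[-.05,-.05,-.04,-.03,-.02,-.01])]);print(th[-1])
p=-64*np.c_[np.cos(h+th),np.sin(h+th)];cum=p-p[0]
r=np.diff(np.round(cum*2)/2,axis=0)
print([(x,y,round(a,2)) for (x,y),a in zip(r.tolist(),np.diff(th).tolist())],cum[-1])
E
```

```text
[0.471  0.157  0.1857] [ 3.1282 -0.289   0.    ] 29.45 [-0.19  0.36 -2.27] [ 0.053  0.098 -0.004] 0.12642938693750316 -2.3182498421340556
bright [255   1  37  34  64] [277.5  20.1]
bright [338   1  37  33  62] [351.5  20.2]
bright [ 266   80   99  101 2434] [314.1 129.4]
bright [ 292  108   47   48 1780] [315.2 131.5]
bright [352 211  25  14  77] [363.6 220.1]
bright [254 212  24  13  67] [266.3 220.5]
blue True (211, 0, 209, 261)
[-0.13  0.3  -0.37  1.91  0.13  0.96 -2.32]
-1.1900000000000006
[(0.0, 0.5, -0.01), (0.5, 1.5, -0.02), (0.5, 2.0, -0.03), (0.5, 2.0, -0.04), (1.0, 3.5, -0.05), (1.5, 3.5, -0.06), (1.5, 3.5, -0.06), (1.5, 3.5, -0.06), (2.0, 3.0, -0.06), (2.5, 3.0, -0.06), (2.0, 3.0, -0.06), (3.0, 3.0, -0.06), (2.5, 3.0, -0.06), (3.0, 2.5, -0.06), (3.0, 2.0, -0.06), (3.0, 2.5, -0.06), (3.5, 2.0, -0.06), (3.0, 1.5, -0.06), (3.5, 2.0, -0.06), (3.0, 1.0, -0.05), (3.0, 1.0, -0.05), (2.5, 0.5, -0.04), (2.0, 0.5, -0.03), (1.5, 0.5, -0.02), (0.5, 0.0, -0.01)] [50.40583693 51.05500886]
```

Joint 7 runs toward its limit that way, so I turn the other way (+quarter from the original).

Run:
```python
import numpy as np
h=-.184; st=[.01,.02,.03,.04,.05]+[.06]*28+[.05,.05,.04,.03,.02,.01]+[0]; th=np.concatenate([[0],np.cumsum(st)]);print(th[-1],len(st))
p=-64*np.c_[np.cos(h+th),np.sin(h+th)];cum=p-p[0]
r=np.diff(np.round(cum*2)/2,axis=0)
for k in(0,20): print(', '.join(f'{x:g}, {y:g}, 0, 0, 0, {a:g}' for (x,y),a in zip(r[k:k+20].tolist(),st[k:k+20])))
```

```text
2.030000000000001 40
-0, -0.5, 0, 0, 0, 0.01, -0.5, -1.5, 0, 0, 0, 0.02, 0, -2, 0, 0, 0, 0.03, -0.5, -2.5, 0, 0, 0, 0.04, 0, -3, 0, 0, 0, 0.05, 0, -4, 0, 0, 0, 0.06, 0, -3.5, 0, 0, 0, 0.06, 0.5, -4, 0, 0, 0, 0.06, 1, -4, 0, 0, 0, 0.06, 0.5, -3.5, 0, 0, 0, 0.06, 1.5, -3.5, 0, 0, 0, 0.06, 1, -4, 0, 0, 0, 0.06, 1.5, -3.5, 0, 0, 0, 0.06, 2, -3, 0, 0, 0, 0.06, 2, -3.5, 0, 0, 0, 0.06, 2, -3, 0, 0, 0, 0.06, 2.5, -3.5, 0, 0, 0, 0.06, 2.5, -2.5, 0, 0, 0, 0.06, 2.5, -3, 0, 0, 0, 0.06, 3, -2.5, 0, 0, 0, 0.06
3, -2.5, 0, 0, 0, 0.06, 3, -2, 0, 0, 0, 0.06, 3.5, -2, 0, 0, 0, 0.06, 3, -2, 0, 0, 0, 0.06, 3.5, -1.5, 0, 0, 0, 0.06, 4, -1.5, 0, 0, 0, 0.06, 3.5, -1, 0, 0, 0, 0.06, 3.5, -1, 0, 0, 0, 0.06, 4, -1, 0, 0, 0, 0.06, 3.5, -0.5, 0, 0, 0, 0.06, 4, 0, 0, 0, 0, 0.06, 4, 0, 0, 0, 0, 0.06, 3.5, 0, 0, 0, 0, 0.06, 3.5, 0.5, 0, 0, 0, 0.05, 3, 0.5, 0, 0, 0, 0.05, 2.5, 0.5, 0, 0, 0, 0.04, 2, 0, 0, 0, 0, 0.03, 1, 0.5, 0, 0, 0, 0.02, 1, 0, 0, 0, 0, 0.01, 0, 0, 0, 0, 0, 0
```

carry_out(increments=[0,-0.5,0,0,0,0.01,-0.5,-1.5,0,0,0,0.02,0,-2,0,0,0,0.03,-0.5,-2.5,0,0,0,0.04,0,-3,0,0,0,0.05,0,-4,0,0,0,0.06,0,-3.5,0,0,0,0.06,0.5,-4,0,0,0,0.06,1,-4,0,0,0,0.06,0.5,-3.5,0,0,0,0.06,1.5,-3.5,0,0,0,0.06,1,-4,0,0,0,0.06,1.5,-3.5,0,0,0,0.06,2,-3,0,0,0,0.06,2,-3.5,0,0,0,0.06,2,-3,0,0,0,0.06,2.5,-3.5,0,0,0,0.06,2.5,-2.5,0,0,0,0.06,2.5,-3,0,0,0,0.06,3,-2.5,0,0,0,0.06])

```text
clock: 32.0
position: [0.4926, 0.0961, 0.1857]
ee_rot: [2.85, 1.322, -0.0]
force: [-0.2, 0.0, -2.3]
width: 0.13
gripper_force: 60.0
```

carry_out(increments=[3,-2.5,0,0,0,0.06,3,-2,0,0,0,0.06,3.5,-2,0,0,0,0.06,3,-2,0,0,0,0.06,3.5,-1.5,0,0,0,0.06,4,-1.5,0,0,0,0.06,3.5,-1,0,0,0,0.06,3.5,-1,0,0,0,0.06,4,-1,0,0,0,0.06,3.5,-0.5,0,0,0,0.06,4,0,0,0,0,0.06,4,0,0,0,0,0.06,3.5,0,0,0,0,0.06,3.5,0.5,0,0,0,0.05,2.5,0.5,0,0,0,0.04,2,0,0,0,0,0.03,1,0.5,0,0,0,0.02,1,0,0,0,0,0.01,0,0,0,0,0,0,0,0,0,0,0,0])

```text
clock: 34.5
position: [0.5485, 0.083, 0.1857]
ee_rot: [1.958, 2.456, -0.0]
force: [0.1, 1.1, -2.4]
width: 0.129
gripper_force: 60.0
```

carry_out(increments=[0,0,0,0,0,0,0,0,0,0,0,0,0,0,0,0,0,0,0,0,0,0,0,0,0,0,0,0,0,0,0,0,0,0,0,0,0,0,0,0,0,0,0,0,0,0,0,0])

```text
clock: 35.5
position: [0.5485, 0.083, 0.1857]
ee_rot: [-1.958, -2.457, 0.0]
force: [-0.3, -0.3, -2.8]
width: 0.126
gripper_force: 60.0
```

```bash
python3 ball.py; python3 -c "
from h import *;s=readout.observe();m=R.from_rotvec(s['ee_rot']).as_matrix();print(np.arctan2(m[1,0],m[0,0]),m[:,2],np.round(s['joints'],2),np.abs(s['dq']).max())"
```

```text
[0.5485 0.083  0.1857] [-1.9581 -2.4567  0.    ] 35.5 [-0.3  -0.29 -2.82] [-0.121 -0.11   0.009] 0.12629117428071554 -0.3484871708999609
bright [338   1  38  33 290] [349.1  15.7]
bright [257   2  35  31 260] [280.1  15.8]
bright [ 266   79   99  102 2442] [314.9 128. ]
bright [ 291  106   48   50 1846] [314.7 130.3]
bright [253 210  26  15  75] [266.2 219.9]
bright [354 211  24  14  73] [364.9 220. ]
blue True (211, 0, 209, 261)
1.7958015028800216 [ 2.35366201e-05  6.64656331e-06 -1.00000000e+00] [ 0.28  0.46 -0.73  1.76  0.35  1.06 -0.35] 0.002604790534825714
```

```bash
python3 -c "
from cell import arm;print(arm.sign_off())"
```

```text
the job is handed in; nothing more can be done
None
```

I levered the case open, swung the cover past upright and laid the screwdriver back on the worktop. I then handed the job in with the dish held level about 16 cm up, turned a quarter turn to within about 1°, the ball inside the ring; total time was 35.5 s.

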